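# Turn the trivet over and stand the bread pan on it

### The job

The bamboo trivet has been left upside down, leaning on the stacked bowls. Turn it right over, away from the bowls, lowering it gently so that it does not drop or slap down, until it lies flat on its two rails on the counter; then carry the bread pan over without tipping it, set it down gently, upright, in the middle of the trivet, and let go. Do not shift the two bowls or the brush, and do not bang into the loaf maker.

Things in the scene. Friction and masses are not known exactly. Their poses are not given: they have to be found in the camera images.
- trivet: bamboo trivet 170 x 170 mm, 20 mm thick, about 190 g. Origin: centre of its rail side; z points out of its slat face (up when right way up). Seven slats 18 mm wide, 10 mm thick lie along y at z 10 to 20 mm, with 7 mm gaps. Two rails, x -75 to 75 mm, 16 mm wide, lie at y -55 and 55 mm, z 0 to 10 mm. Starts upside down, leaning 38 degrees: foot edge x -85 on the counter, slats resting on the bowl
- trivet_edge (a point): middle of the trivet's raised edge (x 85, y 0, z 15 mm in its frame): a bare slat end 10 mm thick, no rail within 47 mm either side, so a finger fits above and another below. Starts about 105 mm up, overhanging the upper bowl's mouth by some 43 mm past the rim (127 mm from the foot edge) on which it rests
- trivet_foot (a point): middle of the trivet's foot edge (x -85, y 0, z 20 mm in its frame), at first on the counter. The counter is clear for more than 190 mm on the side of it away from the bowls, where the trivet is to lie. Friction of wood on counter about 0.6, so it pivots here if the raised edge is lifted along an arc
- pan: bread pan of the loaf maker, aluminium, open at the top, 120 mm (x) x 140 mm (y) outside with a 2 mm bead standing out at the rim, 115 mm high, walls 3 mm, about 0.4 kg with its bail; origin at the centre of its underside, z up. At the start it stands upright on the counter. Its steel bail swings about the pan's y axis, 97 mm above the underside, and stays where it is put by a light friction
- pan_grip (a point): middle of the white grip sleeve on the pan's bail: an 11 mm thick round bar, 84 mm long, lying along the y axis of this point (the same as the pan's y axis), 80 mm from the bail's pivot line, so about 175 mm above the pan's underside when upright; the bail starts up to 0.3 rad from upright
- bowl_low: larger, shallow steel bowl, rim diameter 170 mm, 58 mm high, 0.3 kg, stands on the counter, loose; origin at the centre of its underside
- bowl_top: smaller, deeper steel bowl, rim diameter 142 mm, 74 mm high, 0.24 kg, stands loose in the larger one, its rim 78 mm above the counter; origin at the centre of its underside
- brush: red silicone pastry brush lying on the counter, 210 mm long, up to 40 mm wide and 16 mm high, loose; origin on the counter near mid-length, its x axis points to the bristle end (x = -102 to 108 mm)
- loaf_maker: black loaf maker, fixed to the counter, 240 mm deep (x) x 330 mm wide (y) x 275 mm high; origin at the centre of its underside, its front with the release button (14 mm proud of the front) faces its -x
Mind the look-alikes: they are no part of the job. What is shaped like the pan but purple is not meant.

How it is judged:
On the way:
1. the trivet lies right way up, flat on its rails on the counter, at rest and let go, and the pan is not on it yet (angle between trivet's own z axis and vertical below 0.08 rad and height (world z) of trivet below 0.006 m and linear speed of trivet below 0.03 m/s and contact force between trivet and the fingers below 0.1 N and contact force between trivet and pan below 0.1 N), for 0.2 s.
At the end, for the whole second after the job is handed in: The trivet lies right way up on its rails on the counter and the pan stands upright on its slats (each within 3 degrees), centres within 25 mm, both at rest and let go; the lower bowl and the brush are within 25 mm, the upper bowl within 30 mm, of where they started (angle between each of trivet, pan's own z axis and vertical below 0.06 rad and height (world z) of trivet below 0.005 m and linear speed of each of trivet, pan below 0.02 m/s and z of pan in the frame of trivet between 0.015 and 0.026 m and horizontal distance between pan and trivet below 0.025 m and distance of each of bowl_low, brush from where it was at the start of the episode below 0.025 m and distance of bowl_top from where it was at the start of the episode below 0.03 m); the robot touches nothing.
It fails at once if the trivet falls or slaps down (it turns faster than 7 rad/s, as after a drop of its edge by about 5 cm; a fall from upright reaches 13) (angular speed of trivet above 7 rad/s).
It fails at once if a bowl or the brush is shifted by more than 30 mm (distance of any of bowl_low, bowl_top, brush from where it was at the start of the episode above 0.03 m).
It fails at once if the pan is tipped by more than 30 degrees (angle between pan's own z axis and vertical above 0.52 rad).
It fails at once if the robot bangs into the loaf maker (more than 15 N) (contact force between loaf_maker and the arm above 15 N or contact force between loaf_maker and the fingers above 15 N).
It fails at once if the pan is dropped (it moves faster than 0.8 m/s with no finger on it) (linear speed of pan above 0.8 m/s and contact force between pan and the fingers below 0.1 N).
It also fails if it takes over 72 s, if anything falls off the work surface, if the arm or the gripper's body presses on something with over 40 N, if the wrist force passes 120 N, or if a joint passes its speed limit or range.

### The arm

A 6-joint arm with a two-finger parallel gripper is mounted at the origin on the work surface. World frame = base frame: x ahead of the robot, y to its left, z up, the work surface at z = 0. Lengths are in m, angles in rad, forces in N, time in s.
With the tool pointing down it reaches from about 0.3 to 1 m from the base axis. Payload 5.1 kg.
Tool frame: the origin (TCP) lies between the finger pads; the fingertips stand 17 mm ahead of it and the grasp point (between the pads) lies 2 mm behind it; z points along the fingers, y is the line along which they close (so a half turn about z gives the same grasp; the last joint's range is limited). The gripper opens to 95 mm and grips with 3 to 60 N. Pads are 20 mm wide; open, the fingers measure 119 mm over their backs; the gripper's body (75 mm by 180 mm) begins 59 mm behind the grasp point.
Start: joints at [-1.295, 0.124, 1.65, -0, 1.367, -0.083], TCP at [0.228, -0.609, 0.199] pointing down, gripper open.
Joint ranges: [-2.61, 2.61], [-1.02, 2.33], [0.03, 2.71], [-1.35, 4.49], [0.32, 2.68], [-2.91, 2.91]. Speed limits (rad/s): [2.57, 2.57, 3.14, 3.14, 3.14, 3.14].

### API

Orientations are given as a unit quaternion [x, y, z, w].
In Python, from station import * gives the robot as it stands.
- The arm moves only by the shell command python3 -m inch 'ROWS' [FORCE]. ROWS is a JSON object of lists of equal length, an entry for each row: "dp": the shift along the tool's x, y, z in cm, a list of three; "turn": the turn about the tool's z in rad; "fingers": the opening, from -1 (shut) to 1 (fully open). A call has 1 to 10 rows; each row is the pose to reach, as a shift and turn from the pose commanded when the call began, along the tool's axes at that moment; what a row does not reach only later rows make up. A row lasts 1/10 s, in which the tool goes at most 50 mm and 8.59 degrees, less where a joint would pass 70% of its speed; a pose out of reach is approached as far as the arm can. A call with a gripper value outside its range is refused whole. The fingers move at their own pace and stop on an object; FORCE is the grip in N (left out, the last holds). Time passes only in rows, so rows that repeat a pose let the fingers close. It gives the time, the measured TCP pose, the force, the opening and the grip force at its end, in the units of the state.
- state(): the state, without advancing time (a new reading comes with each control period).
- snapshot(name): name is "side" or "top"; returns (picture, depth): 384x512x3 uint8, red, green, blue; 384x512 float32, m along the optical axis (not along the pixel's ray), 0 where there is no reading.
- calibration(name): a dict with "fov_y" (degrees; the focal length in pixels is half the picture's height over the tangent of half this angle, whatever the lens; pixels are square), "cx", "cy" (the principal point, pixels), "xyz" and "rotation" of the camera in the world. Camera axes: x right, y down, z forward; pixel columns grow to the right and rows downward; lengths in m; the calibration is good to about 2 mm. A picture is of the moment at which its call begins. calibration takes no time and is no camera call.
- job_done(): hands the job in; it is judged then, once.
The state is a dict: "time": time; "q": joint angles; "dq": joint speeds; "effort": joint torques, N m; "tool_pos": TCP position; "eef_rot": TCP orientation; "force": force on the tool from outside, world axes, zero at the start; "moment": the same for the moment, N m; "finger_gap": opening from 0.0 (shut) to 1.0 (fully open); "gripper_force": force on a finger pad.
Only numpy, scipy, OpenCV 4.12 (cv2) and the standard library are available. Lean on these libraries where they do the work, as an engineer would, in place of code of your own. Each camera call takes 0.05 s, during which the arm holds its last target. There are 200 camera calls.

## Working session

There is one attempt and no reset: what is moved stays moved. The work goes in short steps, Python scripts to look and compute and a shell command to move; the robot and the scene stay as the last step left them, time stands still between calls to the robot, and variables do not carry over. Pictures are saved under pics/ and viewed, at most 12 in all, crops included, and the job is handed in when it is done.

```bash
mkdir -p pics; ls; cat > h.py <<'E'
from station import *
import numpy as np, cv2
from scipy.spatial.transform import Rotation as R
def cam(n):
    c=calibration(n); f=192/np.tan(np.radians(c["fov_y"])/2)
    M=np.array(c["rotation"],float)
    if M.shape!=(3,3): M=R.from_quat(M).as_matrix()
    return c,f,M,np.array(c["xyz"])
def cloud(n,d):
    c,f,M,t=cam(n); v,u=np.mgrid[0:384,0:512]
    P=np.stack([(u-c["cx"])/f*d,(v-c["cy"])/f*d,d],-1)@M.T+t
    P[d<=0]=np.nan
    return P
def snap(n,name):
    im,d=snapshot(n); cv2.imwrite(f"pics/{name}.png",cv2.cvtColor(im,cv2.COLOR_RGB2BGR)); np.savez(f"pics/{name}.npz",im=im,d=d,P=cloud(n,d)); return im,d
E
python3 - <<'E'
from h import *
s=state();print(s)
for n in("side","top"):
    print(calibration(n)); im,d=snap(n,n+"0")
    print((d>0).mean())
E
```

```text
pics
{'time': 0.0, 'q': array([-1.29460036e+00,  1.24491642e-01,  1.65168266e+00, -1.93681841e-05,
        1.36749605e+00, -8.25927303e-02]), 'dq': array([ 0.00171505,  0.00107377, -0.000493  ,  0.00098196, -0.00167977,
       -0.00060266]), 'effort': array([-1.20327852e-03, -4.17608821e+01, -3.59930849e+01,  7.73597346e-02,
        4.92106809e-02, -1.89923367e-04]), 'tool_pos': array([ 0.2280268 , -0.60796375,  0.19819068]), 'eef_rot': array([ 9.83951061e-01,  1.78435510e-01, -1.09843859e-04, -1.03307265e-03]), 'force': array([-0.88058879, -0.29124948, -0.07502796]), 'moment': array([ 0.04751066,  0.04117477, -0.01199477]), 'gripper_force': 0.0, 'finger_gap': 1.0007588977364295}
{'fov_y': 56.480297288549366, 'cx': 250.87257737293697, 'cy': 191.74469857152215, 'xyz': array([ 0.18406688, -1.12686093,  0.98332003]), 'rotation': array([ 0.87618254, -0.12400433,  0.07292059, -0.46001052])}
0.9959869384765625
{'fov_y': 56.77494192490205, 'cx': 255.2870072223401, 'cy': 192.0743053023088, 'xyz': array([0.44886063, 0.04033774, 1.28910669]), 'rotation': array([ 0.71169994, -0.70062165,  0.03855277, -0.03355864])}
0.9958648681640625
```

View pics/side0.png

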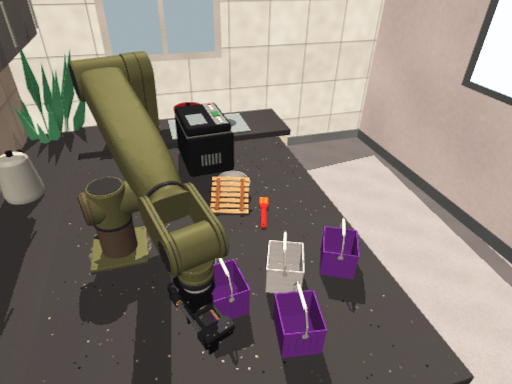

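View pics/top0.png

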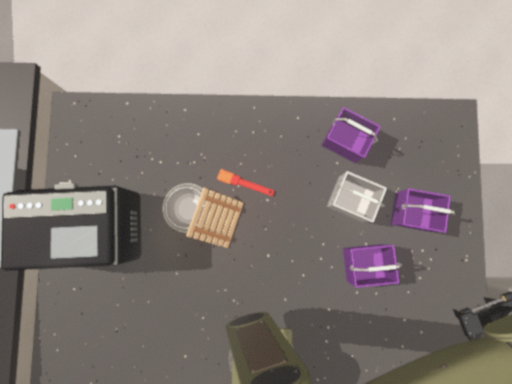

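Top view: the trivet is at (215,218), leaning left onto the bowls at (188,208). The brush is at (245,183), the silver pan at (360,197) and the loaf maker at the left. Three purple decoys surround the pan.

```bash
python3 - <<'E'
from h import *
z=np.load("pics/top0.npz");im,P=z["im"],z["P"]
hsv=cv2.cvtColor(im,cv2.COLOR_RGB2HSV)
m=cv2.inRange(hsv,(8,80,110),(25,255,255))
m[:,:170]=0;m[:,260:]=0;m[:185]=0;m[255:]=0
print(m.sum()/255)
Q=P[m>0];Q=Q[np.isfinite(Q).all(1)];Q=Q[Q[:,2]>0.005]
# plane fit robust
A=Q
for k in range(6):
    c=A.mean(0);n=np.linalg.svd(A-c)[2][2];n*=np.sign(n[2]);r=(Q-c)@n;A=Q[np.abs(r-np.median(r))<.012]
print("n",n,"tilt",np.degrees(np.arccos(n[2])),"resid",np.percentile(r,[5,25,50,75,95]))
up=-n[:2]/np.hypot(*n[:2]); print("uphill dir",up,np.degrees(np.arctan2(up[1],up[0])))
ex=np.array([0,0,1])-n*n[2]; ex/=np.linalg.norm(ex)   # uphill in plane
ey=np.cross(n,ex)
a=(Q-c)@ex;b=(Q-c)@ey
print("extent",np.percentile(a,[0,1,99,100]),np.percentile(b,[0,1,99,100]))
ca=(np.percentile(a,1)+np.percentile(a,99))/2;cb=(np.percentile(b,1)+np.percentile(b,99))/2
print("mid",c+ca*ex+cb*ey)
box=cv2.minAreaRect(np.c_[a,b].astype(np.float32)*1000);print(box)
cc=c+box[0][0]/1e3*ex+box[0][1]/1e3*ey;print("boxcentre",cc)
for s,nme in((1,"raised"),(-1,"foot")): 
    print(nme,cc+s*.085*ex)
# bowl
v,u=np.mgrid[0:384,0:512]
g=(u>155)&(u<215)&(v>175)&(v<245)&(hsv[...,1]<70)&(P[...,2]>.05)
B=P[g]; print("bowl rim pts",B.min(0),B.max(0),np.median(B,0))
# brush
mb=cv2.inRange(hsv,(0,150,100),(7,255,255))|cv2.inRange(hsv,(174,150,100),(180,255,255));mb[:160]=0;mb[205:]=0;mb[:,:210]=0;mb[:,285:]=0
B=P[mb>0];print("brush",cv2.minAreaRect(B[:,:2].astype(np.float32)*1000),B.min(0),B.max(0))
# pan rim, grip
g=(u>325)&(u<392)&(v>165)&(v<228)&(hsv[...,1]<60)&(hsv[...,2]>120)
B=P[g];r=B[(B[:,2]>.1)&(B[:,2]<.125)];print("pan rim",len(r),cv2.minAreaRect(r[:,:2].astype(np.float32)*1000),np.median(r[:,2]))
k=B[(B[:,2]>.15)];print("grip",len(k),cv2.minAreaRect(k[:,:2].astype(np.float32)*1000),np.median(k,0),k.max(0))
# clear
q=(P[...,2]>.006)&(u>150)&(u<420)&(v>120)&(v<310)
cv2.imwrite("pics/hmap.png",(q*255).astype(np.uint8))
E
```

```text
2019.0
n [-0.1912685  -0.58487507  0.78824965] tilt 37.97776146575892 resid [-0.00731484 -0.00292651 -0.00082135  0.00179429  0.01012521]
uphill dir [0.31082599 0.95046684] 71.8909847414819
extent [-0.08792578 -0.08533624  0.0808754   0.0844119 ] [-0.08675226 -0.08387197  0.08110679  0.08363522]
mid [0.48032414 0.16561829 0.06042779]
((-1.4685897827148438, -1.2611160278320312), (172.23471069335938, 170.25843811035156), 0.2890069782733917)
boxcentre [0.48039534 0.16622681 0.06089658]
raised [0.50122106 0.22990925 0.11320181]
foot [0.45956962 0.10254438 0.00859136]
bowl rim pts [0.4330199  0.20230677 0.05009728] [0.60025503 0.35209796 0.11292047] [0.5336948  0.31314429 0.06079923]
brush ((599.8583374023438, 46.37586975097656), (161.726806640625, 34.108909606933594), 68.09063720703125) [ 0.57328904 -0.03186675 -0.00364096] [0.64286838 0.1245807  0.02025835]
pan rim 313 ((561.158935546875, -313.26397705078125), (152.0289764404297, 125.0951156616211), 67.31961822509766) 0.11219206306308127
grip 124 ((553.657958984375, -312.5975646972656), (139.89889526367188, 11.604084968566895), 67.50032806396484) [ 0.55290713 -0.31095693  0.1789522 ] [ 0.5827759  -0.24812171  0.18431547]
```

```bash
python3 -m inch '{"dp":[[0,0,-5],[0,0,-10],[2.8,-3.5,-10],[5.6,-7,-10],[8.4,-10.5,-10],[11.2,-14,-10],[14,-17.5,-10],[16.8,-21,-10],[19.6,-24.5,-10],[22.4,-28,-10]],"turn":[0,0,0,0,0,0,0,0,0,0],"fingers":[1,1,1,1,1,1,1,1,1,1]}' 10
python3 -m inch '{"dp":[[2.8,-3.5,0],[5.6,-7,0],[8.4,-10.5,0],[11.2,-14,0],[14,-17.5,0],[16.8,-21,0],[19.6,-24.5,0],[22.4,-28,0],[25,-31.2,0],[27.5,-34.4,0]],"turn":[0,0,0,0,0,0,0,0,0,0],"fingers":[1,1,1,1,1,1,1,1,1,1]}' 10
python3 -m inch '{"dp":[[2.5,-3.1,0],[5,-6.2,0],[5,-6.2,0],[5,-6.2,0],[5,-6.2,0],[5,-6.2,0],[5,-6.2,0],[5,-6.2,0],[5,-6.2,0],[5,-6.2,0]],"turn":[0,0,0.135,0.27,0.405,0.54,0.675,0.675,0.675,0.675],"fingers":[0.2,0.2,0.2,0.2,0,0,0,0,0,0]}' 10
python3 - <<'E'
from h import *
s=state();print(s["time"],s["q"],s["tool_pos"],R.from_quat(s["eef_rot"]).as_matrix().round(3),s["force"],s["finger_gap"])
snap("side","s1");
E
```

```text
time: 1.1
tool_pos: [0.3396, -0.2659, 0.299]
eef_rot: [0.984, 0.178, -0.0, -0.0]
force: [0.5, -0.4, 0.1]
finger_gap: 0.999
gripper_force: 0.0
time: 2.1
tool_pos: [0.4763, 0.1528, 0.299]
eef_rot: [0.984, 0.179, -0.0, 0.0]
force: [0.7, -0.5, 0.4]
finger_gap: 1.003
gripper_force: 0.0
time: 3.1
tool_pos: [0.5013, 0.2264, 0.2992]
eef_rot: [0.988, -0.157, -0.0, 0.0]
force: [-0.1, -0.3, 0.3]
finger_gap: 0.5
gripper_force: 0.0
3.1 [ 3.26699528e-01 -1.41119559e-01  1.74800943e+00  2.34581106e-05
  1.53510900e+00  2.21183935e+00] [0.50125684 0.22644755 0.29924025] [[ 0.951 -0.309 -0.   ]
 [-0.309 -0.951 -0.   ]
 [-0.     0.    -1.   ]] [-0.09814727 -0.28928587  0.3185081 ] 0.500339401750313
```

```bash
python3 - <<'E'
from h import *
u=np.array([.309,.951,0]);v=np.array([.951,-.309,0]);F=np.array([.462,.1098,0])
for f in("side0","top0"):
    z=np.load(f"pics/{f}.npz");im,P=z["im"],z["P"]
    hsv=cv2.cvtColor(im,cv2.COLOR_RGB2HSV)
    m=cv2.inRange(hsv,(8,80,110),(25,255,255))>0
    m&=(np.abs((P-F)@v)<.12)&(np.abs((P-F)@u-.06)<.12)&(P[...,2]>-.01)
    Q=P[m]-F; s,l,h=Q@u,Q@v,Q[:,2]
    a=np.radians(38); X=s*np.cos(a)+h*np.sin(a)-.085; Z=.02-(h*np.cos(a)-s*np.sin(a))
    print(f,len(Q),"X",np.percentile(X,[1,99]).round(4),"lat",np.percentile(l,[1,99]).round(4),"Zall",np.percentile(Z,[2,25,50,75,98]).round(4))
    c=np.abs(l)<.042
    for x0 in np.arange(-.08,.09,.02):
        k=c&(np.abs(X-x0)<.01); print(round(x0,2),k.sum(),np.percentile(Z[k],[10,50,90]).round(4))
    k=(np.abs(X)<.06); hist=np.histogram(l[k&(Z<.005)],np.arange(-.09,.091,.01)); print(hist[0])
E
```

```text
side0 1256 X [-0.0865  0.0815] lat [-0.0849  0.083 ] Zall [-0.0043  0.0051  0.0091  0.0127  0.0737]
-0.08 86 [0.0053 0.0098 0.0182]
-0.06 59 [0.0053 0.011  0.0183]
-0.04 55 [0.0038 0.0089 0.0148]
-0.02 78 [0.0057 0.0111 0.069 ]
0.0 66 [0.0039 0.0095 0.0157]
0.02 78 [0.0052 0.0107 0.0318]
0.04 70 [0.006  0.0105 0.0252]
0.06 57 [0.0055 0.0111 0.0152]
0.08 49 [0.0057 0.0099 0.0136]
[ 3  2 30 52 17  5  4  6  5  5  7  2  4 25 53 10  3  0]
top0 2009 X [-0.086   0.0815] lat [-0.0833  0.0871] Zall [-0.0025  0.0071  0.0097  0.0122  0.0714]
-0.08 116 [0.0075 0.0099 0.0256]
-0.06 102 [0.0074 0.0104 0.0412]
-0.04 115 [0.0073 0.011  0.0552]
-0.02 115 [0.0072 0.0117 0.0681]
0.0 132 [0.007  0.0102 0.0159]
0.02 105 [0.0074 0.0096 0.0128]
0.04 95 [0.0071 0.0106 0.0142]
0.06 81 [0.0075 0.0104 0.0145]
0.08 82 [0.007  0.0099 0.0124]
[ 0  1 31 88 29  0  1  1  2  0  1  0  1 28 87 24  1  0]
```

```bash
python3 - <<'E'
import cv2
a=cv2.imread("pics/s1.png")[130:250,150:330]
cv2.imwrite("pics/s1c.png",cv2.resize(a,None,fx=4,fy=4,interpolation=cv2.INTER_CUBIC))
E
```

```text
(no output)
```

View pics/s1c.png

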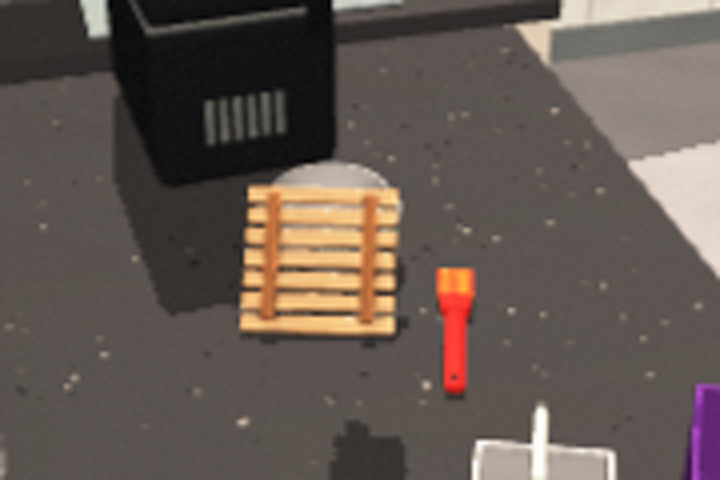

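The trivet fits its model to within about 2 mm: slats evenly spaced, rails up, foot edge facing the brush side. Next I lower the fingers so they straddle the raised end slat.

```bash
python3 -m inch '{"dp":[[0,0.1,-0.0],[0,0.1,4],[0,0.1,8],[0,0.1,12],[0,0.1,15],[0,0.1,17],[0,0.1,17.5],[0,0.1,18],[0,0.1,18.3],[0,0.1,18.3]],"turn":[0,0,0,0,0,0,0,0,0,0],"fingers":[-0.33,-0.33,-0.33,-0.33,-0.33,-0.33,-0.33,-0.33,-0.33,-0.33]}' 6
python3 -m inch '{"dp":[[0,0,0],[0,0,0],[0,0,0],[0,0,0],[0,0,0],[0,0,0]],"turn":[0,0,0,0,0,0],"fingers":[-0.45,-0.55,-0.65,-0.75,-0.75,-0.75]}' 6
python3 - <<'E'
from h import *
im,d=snap("side","s2")
a=cv2.imread("pics/s2.png")[100:240,150:330]
cv2.imwrite("pics/s2c.png",cv2.resize(a,None,fx=4,fy=4,interpolation=cv2.INTER_CUBIC))
E
```

```text
time: 4.15
tool_pos: [0.5017, 0.2258, 0.1175]
eef_rot: [0.988, -0.157, 0.001, -0.0]
force: [0.5, -0.1, -0.1]
finger_gap: 0.337
gripper_force: 0.0
time: 4.75
tool_pos: [0.501, 0.2255, 0.1165]
eef_rot: [0.988, -0.157, -0.0, 0.0]
force: [-0.1, -0.3, -0.2]
finger_gap: 0.124
gripper_force: 0.0
```

View pics/s2c.png

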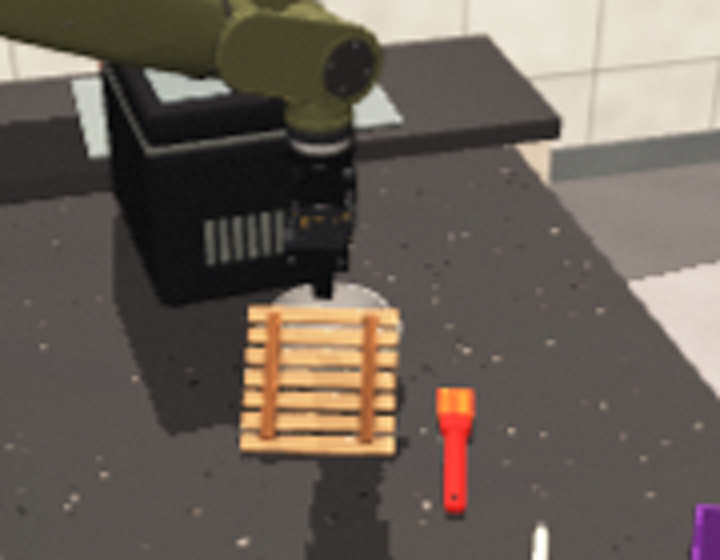

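```bash
python3 - <<'E'
from h import *
u=np.array([.309,.951,0]);v=np.array([.951,-.309,0]);F=np.array([.462,.1098,0])
snap("top","t2")
for f in("s2","t2"):
    z=np.load(f"pics/{f}.npz");P=z["P"];im=z["im"]
    hsv=cv2.cvtColor(im,cv2.COLOR_RGB2HSV);w=cv2.inRange(hsv,(8,80,110),(25,255,255))>0
    Q=P-F;s,l,h=Q@u,Q@v,Q[...,2]
    m=w&(np.abs(l)<.1)&(s>-.03)&(s<.2)&(h>.06)
    print(f,"trivet high part: s",np.percentile(s[m],[90,99]),"h",np.percentile(h[m],[90,99]), "lat",np.percentile(l[m],[1,99]))
    g=(~w)&(hsv[...,2]<90)&(np.abs(l)<.04)&(s>.05)&(s<.2)&(h>.085)&(h<.3)
    if g.sum():
        for lo in np.arange(.085,.16,.01):
            k=g&(h>lo)&(h<lo+.01)
            if k.sum(): print(round(lo,3),k.sum(),"s",np.percentile(s[k],[0,50,100]).round(3),"l",np.percentile(l[k],[0,100]).round(3))
c,f,M,t=cam("side")
T=state()["tool_pos"]
for q in (T-[0,0,.017],F+.1325*u+[0,0,.1047],F+.127*u+[0,0,.1127],F):
    p=M.T@(q-t);print(p[0]/p[2]*f+c["cx"],p[1]/p[2]*f+c["cy"],p[2])
E
```

```text
s2 trivet high part: s [0.12098609 0.14926045] h [0.10907477 0.4662839 ] lat [-0.08458535  0.08204504]
0.125 3 s [0.114 0.12  0.121] l [0.004 0.009]
0.135 7 s [0.107 0.113 0.114] l [-0.009  0.009]
0.145 9 s [0.104 0.109 0.112] l [-0.009  0.009]
0.155 9 s [0.105 0.108 0.111] l [-0.009  0.01 ]
t2 trivet high part: s [0.12087625 0.12848827] h [0.44818853 0.51122087] lat [-0.0848887  0.0832814]
230.66626570736338 179.2195853134614 1.6427715301775097
230.51196803665061 177.0408364375072 1.6483654544569784
230.3924189864943 176.20019251075624 1.6393034835998206
228.7921032627731 212.64285511846535 1.5984415458073649
```

```bash
python3 - <<'E'
from h import *
F=np.array([.462,.1098,0]);u=np.array([.309,.951,0])
z=np.load("pics/s2.npz");P=z["P"];im=z["im"]
for c in(228,231,233):
  for r in range(164,186,1):
    q=P[r,c]-F;print(c,r,im[r,c],"s %.3f h %.3f"%(q@u,q[2]))
print(state()["tool_pos"],state()["finger_gap"],state()["q"])
E
```

```text
228 164 [16 15 16] s 0.043 h 0.225
228 165 [13 15 15] s 0.043 h 0.221
228 166 [17 15 16] s 0.042 h 0.217
228 167 [17 17 17] s 0.040 h 0.213
228 168 [17 17 17] s 0.105 h 0.169
228 169 [15 15 16] s 0.107 h 0.163
228 170 [14 12 14] s 0.108 h 0.157
228 171 [43 39 37] s 0.112 h 0.149
228 172 [74 68 64] s 0.109 h 0.146
228 173 [84 78 73] s 0.112 h 0.139
228 174 [128 119 112] s 0.111 h 0.134
228 175 [181 169 159] s 0.227 h 0.056
228 176 [217 202 175] s 0.225 h 0.052
228 177 [239 198 143] s 0.127 h 0.108
228 178 [241 193 129] s 0.123 h 0.105
228 179 [241 191 126] s 0.119 h 0.102
228 180 [187 135  87] s 0.119 h 0.097
228 181 [187 170 155] s 0.220 h 0.026
228 182 [240 197 144] s 0.106 h 0.094
228 183 [242 195 128] s 0.099 h 0.093
228 184 [241 193 129] s 0.096 h 0.090
228 185 [225 168 111] s 0.095 h 0.085
231 164 [14 15 14] s 0.042 h 0.227
231 165 [18 17 18] s 0.042 h 0.221
231 166 [16 16 17] s 0.044 h 0.216
231 167 [15 14 15] s 0.040 h 0.213
231 168 [14 13 14] s 0.106 h 0.169
231 169 [15 15 15] s 0.104 h 0.165
231 170 [16 13 16] s 0.111 h 0.156
231 171 [16 15 16] s 0.109 h 0.152
231 172 [12 15
[... 776 characters left out ...]
s 0.235 h 0.075
233 172 [115 106  99] s 0.227 h 0.075
233 173 [144 134 125] s 0.237 h 0.063
233 174 [160 148 139] s 0.236 h 0.058
233 175 [188 176 167] s 0.229 h 0.056
233 176 [199 187 175] s 0.236 h 0.046
233 177 [242 202 149] s 0.126 h 0.109
233 178 [244 200 133] s 0.121 h 0.107
233 179 [241 193 128] s 0.116 h 0.105
233 180 [204 149  96] s 0.113 h 0.101
233 181 [200 181 165] s 0.218 h 0.028
233 182 [234 197 155] s 0.102 h 0.098
233 183 [243 200 137] s 0.105 h 0.090
233 184 [242 195 128] s 0.101 h 0.087
233 185 [235 183 119] s 0.093 h 0.087
[0.5010361  0.22551446 0.11643931] 0.1252886140187849 [ 3.25233556e-01 -3.06408181e-02  1.95415042e+00 -1.38794966e-05
  1.21815383e+00  2.21225281e+00]
```

The gap of bowl visible between finger and slat says the gripper stands about 35 mm higher than the nominal geometry suggests. I'll reopen, come down 2 cm and check.

```bash
python3 -m inch '{"dp":[[0,0,0],[0,0,0],[0,0,0],[0,0,0.5],[0,0,1],[0,0,1.5],[0,0,2],[0,0,2]],"turn":[0,0,0,0,0,0,0,0],"fingers":[-0.3,-0.3,-0.3,-0.3,-0.3,-0.3,-0.3,-0.3]}' 6
python3 - <<'E'
from h import *
im,d=snap("side","s3")
a=cv2.imread("pics/s3.png")[140:220,190:290]
cv2.imwrite("pics/s3c.png",cv2.resize(a,None,fx=8,fy=7,interpolation=cv2.INTER_CUBIC))
u=np.array([.309,.951,0]);v=np.array([.951,-.309,0]);F=np.array([.462,.1098,0])
P=np.load("pics/s3.npz")["P"];Q=P-F;s,l,h=Q@u,Q@v,Q[...,2]
g=(im.max(-1)<60)&(np.abs(l)<.04)&(s>.0)&(s<.2)&(h>.085)
for lo in np.arange(.085,.26,.01):
    k=g&(h>lo)&(h<lo+.01)
    if k.sum(): print(round(lo,3),k.sum(),"s",np.percentile(s[k],[0,50,100]).round(3),"l",np.percentile(l[k],[0,100]).round(3))
E
```

```text
time: 5.65
tool_pos: [0.5003, 0.2253, 0.0951]
eef_rot: [0.988, -0.157, -0.001, 0.001]
force: [-0.3, 0.3, 0.1]
finger_gap: 0.348
gripper_force: 0.0
0.105 4 s [0.101 0.104 0.107] l [-0.004  0.009]
0.115 5 s [0.099 0.103 0.106] l [-0.005  0.009]
0.125 8 s [0.095 0.096 0.1  ] l [-0.008  0.01 ]
0.135 10 s [0.093 0.098 0.1  ] l [-0.008  0.01 ]
0.145 9 s [0.095 0.096 0.102] l [-0.008  0.01 ]
0.155 1 s [0.094 0.094 0.094] l [-0.003 -0.003]
0.185 19 s [0.038 0.044 0.145] l [-0.033  0.032]
0.195 42 s [0.033 0.042 0.199] l [-0.033  0.034]
0.205 52 s [0.035 0.094 0.198] l [-0.034  0.034]
0.215 44 s [0.031 0.037 0.187] l [-0.035  0.032]
0.225 123 s [0.027 0.055 0.199] l [-0.036  0.032]
0.235 25 s [0.103 0.109 0.119] l [-0.025  0.024]
0.245 21 s [0.1   0.107 0.161] l [-0.019  0.024]
0.255 29 s [0.1   0.109 0.129] l [-0.024  0.024]
```

View pics/s3c.png

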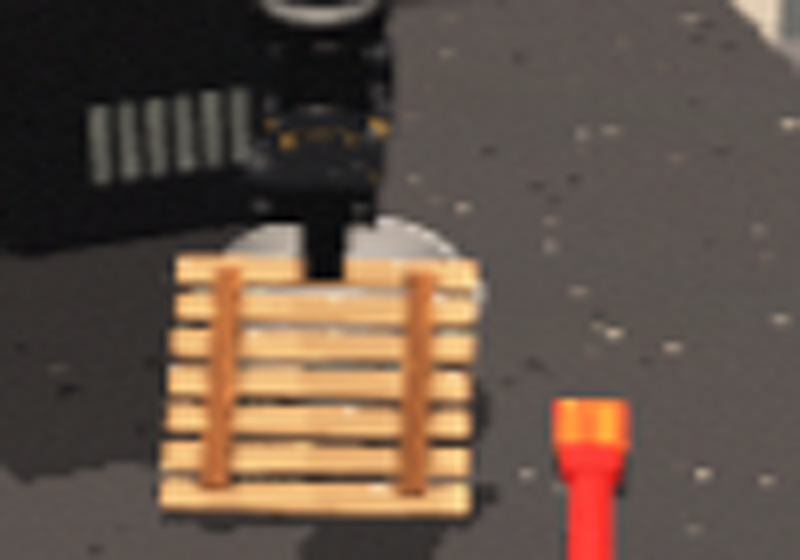

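```bash
python3 -m inch '{"dp":[[0,0,0.4],[0,0,0.8],[0,0,1.2],[0,0,1.2],[0,0,1.2],[0,0,1.2]],"turn":[0,0,0,0,0,0],"fingers":[-0.3,-0.3,-0.3,-0.3,-0.3,-0.3]}' 6
cat >> h.py <<'E'
def look(name,r0,r1,c0,c1,fx):
    im,d=snap("side",name)
    a=cv2.imread(f"pics/{name}.png")[r0:r1,c0:c1]
    cv2.imwrite(f"pics/{name}c.png",cv2.resize(a,None,fx=fx,fy=fx,interpolation=cv2.INTER_CUBIC))
    return im
def proj(q):
    c,f,M,t=cam("side");p=M.T@(np.asarray(q)-t);return np.array([p[0]/p[2]*f+c["cx"],p[1]/p[2]*f+c["cy"]])
E
python3 - <<'E'
from h import *
im=look("s4",140,220,190,290,8)
print(state()["tool_pos"],state()["force"])
for c in(229,230,231,232): print(c,[int(im[r,c].max()) for r in range(170,190)])
u=np.array([.309,.951,0]);F=np.array([.462,.1098,0])
for s in(.095,.107):
  for h in(.095,.1,.105,.11): print(s,h,proj(F+s*u+[0,0,h]).round(1))
E
```

```text
time: 6.3
tool_pos: [0.5012, 0.2256, 0.0846]
eef_rot: [0.988, -0.157, 0.0, -0.0]
force: [-0.6, 0.2, 0.3]
finger_gap: 0.349
gripper_force: 0.0
[0.50123303 0.22559592 0.08468732] [-0.00210575 -0.38051532 -0.81997869]
229 [17, 18, 17, 16, 17, 17, 16, 13, 15, 16, 16, 49, 223, 232, 231, 219, 166, 205, 229, 231]
230 [19, 16, 16, 16, 15, 15, 16, 14, 15, 15, 14, 48, 223, 233, 232, 221, 170, 202, 228, 230]
231 [18, 16, 17, 14, 15, 16, 15, 17, 13, 15, 15, 49, 230, 235, 232, 219, 176, 214, 232, 231]
232 [17, 17, 16, 18, 17, 17, 18, 45, 49, 25, 17, 49, 222, 234, 232, 218, 172, 202, 230, 231]
0.095 0.095 [230.  183.2]
0.095 0.1 [229.9 182.3]
0.095 0.105 [229.9 181.4]
0.095 0.11 [229.9 180.5]
0.107 0.095 [230.1 181.8]
0.107 0.1 [230.1 180.9]
0.107 0.105 [230.1 180. ]
0.107 0.11 [230.1 179. ]
```

```bash
python3 -m inch '{"dp":[[0,0,0.3],[0,0,0.6],[0,0,0.6],[0,0,0.6],[0,0,0.6],[0,0,0.6],[0,0,0.6],[0,0,0.6],[0,0,0.6]],"turn":[0,0,0,0,0,0,0,0,0],"fingers":[-0.35,-0.37,-0.4,-0.5,-0.6,-0.7,-0.8,-0.8,-0.8]}' 6
python3 - <<'E'
from h import *
im=look("s5",140,220,190,290,8)
for c in(229,230,231,232): print(c,[int(im[r,c].max()) for r in range(170,190)])
E
```

```text
time: 7.25
tool_pos: [0.501, 0.2254, 0.0784]
eef_rot: [0.988, -0.157, 0.0, 0.0]
force: [-0.1, -3.4, 3.5]
finger_gap: 0.208
gripper_force: 6.0
229 [22, 17, 16, 18, 13, 17, 17, 14, 14, 13, 12, 15, 158, 224, 229, 233, 157, 149, 222, 229]
230 [18, 16, 14, 15, 18, 15, 14, 16, 15, 17, 18, 16, 142, 222, 230, 233, 158, 150, 223, 230]
231 [21, 15, 14, 14, 16, 16, 16, 11, 16, 15, 18, 18, 142, 223, 231, 232, 158, 149, 224, 232]
232 [20, 15, 13, 16, 16, 17, 18, 14, 20, 17, 15, 18, 142, 224, 230, 233, 160, 147, 224, 232]
```

```bash
python3 -m inch '{"dp":[[0,0.17,-0.18],[0,0.34,-0.36],[0,0.5,-0.55],[0,0.66,-0.73],[0,0.83,-0.92],[0,1,-1.1],[0,1.17,-1.26],[0,1.34,-1.43],[0,1.34,-1.43],[0,1.34,-1.43]],"turn":[0,0,0,0,0,0,0,0,0,0],"fingers":[-0.8,-0.8,-0.8,-0.8,-0.8,-0.8,-0.8,-0.8,-0.8,-0.8]}' 8
cat >> h.py <<'E'
def trivet(name,cam_="side"):
    im,d=snap(cam_,name);P=np.load(f"pics/{name}.npz")["P"]
    hsv=cv2.cvtColor(im,cv2.COLOR_RGB2HSV);w=cv2.inRange(hsv,(8,80,110),(25,255,255))>0
    u=np.array([.309,.951,0]);v=np.array([.951,-.309,0]);F=np.array([.462,.1098,0])
    Q=P-F;s,l,h=Q@u,Q@v,Q[...,2]
    m=w&(np.abs(l)<.13)&(s>-.25)&(s<.17)&(h>-.01)&(h<.2)
    S,H=s[m],h[m]
    for k in range(8):
        A=np.c_[S,H];c=np.median(A,0) if k==0 else A[kk].mean(0)
        B=A if k==0 else A[kk]
        e=np.linalg.svd(B-B.mean(0),full_matrices=False)[2]; r=(A-B.mean(0))@e[1]; kk=np.abs(r-np.median(r[np.abs(r)<.03]))<.015
    d=e[0]*np.sign(e[0][1]);print("theta",np.degrees(np.arctan2(d[1],d[0])).round(1),"s",np.percentile(S[kk],[2,98]).round(4),"h",np.percentile(H[kk],[2,98]).round(4),"lat",np.percentile(l[m][kk],[2,98]).round(4),m.sum())
    # yaw: lateral skew
    return im
E
python3 -c "
from h import *
trivet('s6');s=state();print(s['tool_pos'],s['force'])"
```

```text
time: 8.3
tool_pos: [0.4971, 0.2129, 0.093]
eef_rot: [0.988, -0.158, 0.0, -0.0]
force: [0.7, 1.1, -1.5]
finger_gap: 0.202
gripper_force: 8.0
theta 43.2 s [-0.0109  0.1108] h [0.0033 0.1213] lat [-0.0824  0.0801] 1263
[0.49707011 0.21291373 0.09292423] [ 0.76637051  0.84051321 -0.4544381 ]
```

```bash
python3 -m inch '{"dp":[[0,0.5,-0.45],[0,1.0,-0.85],[0,1.6,-1.3],[0,2.2,-1.72],[0,2.8,-2.1],[0,3.4,-2.45],[0,4,-2.75],[0,4.65,-3.04],[0,4.65,-3.04],[0,4.65,-3.04]],"turn":[0,0,0,0,0,0,0,0,0,0],"fingers":[-0.8,-0.8,-0.8,-0.8,-0.8,-0.8,-0.8,-0.8,-0.8,-0.8]}' 8
python3 -c "
from h import *
trivet('s7');s=state();print(s['tool_pos'],s['force'])"
```

```text
time: 9.35
tool_pos: [0.4838, 0.1694, 0.126]
eef_rot: [0.987, -0.158, 0.002, -0.002]
force: [-1.1, 5.1, 8.1]
finger_gap: 0.16
gripper_force: 8.2
theta 62.0 s [-0.0178  0.064 ] h [0.0029 0.1519] lat [-0.0828  0.0798] 1317
[0.48379106 0.16945836 0.12594464] [-1.12535372  4.5923658   8.41112152]
```

```bash
python3 -m inch '{"dp":[[0,0.2,-0.4],[0,1,-0.8],[0,1.7,-1.05],[0,2.4,-1.25],[0,3.2,-1.4],[0,4,-1.55],[0,4.8,-1.65],[0,5.5,-1.7],[0,5.5,-1.7],[0,5.5,-1.7]],"turn":[0,0,0,0,0,0,0,0,0,0],"fingers":[-0.8,-0.8,-0.8,-0.8,-0.8,-0.8,-0.8,-0.8,-0.8,-0.8]}' 8
python3 -c "
from h import *
trivet('s8');s=state();print(s['tool_pos'],s['force'])"
```

```text
time: 10.4
tool_pos: [0.4655, 0.1153, 0.1417]
eef_rot: [0.987, -0.158, 0.001, 0.0]
force: [-1.8, 0.5, 7.6]
finger_gap: 0.119
gripper_force: 8.2
theta 82.8 s [-0.0246  0.0084] h [0.0035 0.1694] lat [-0.0832  0.0806] 1353
[0.46552289 0.11537467 0.14165624] [-1.261198    0.23686403  7.73160263]
```

```bash
python3 -m inch '{"dp":[[0,0.2,-0.2],[0,0.5,-0.4],[0,0.8,-0.6],[0,1.0,-0.6],[0,1.2,-0.6],[0,1.2,-0.6],[0,1.2,-0.6],[0,1.2,-0.6]],"turn":[0,0,0,0,0,0,0,0],"fingers":[-0.9,-0.9,-0.9,-0.9,-0.9,-0.9,-0.9,-0.9]}' 15
python3 -c "
from h import *
trivet('s9');s=state();print(s['tool_pos'],s['force'],s['finger_gap']*95)
look('s9b',120,240,160,310,5)"
```

```text
time: 11.25
tool_pos: [0.4616, 0.105, 0.1461]
eef_rot: [0.988, -0.157, -0.0, 0.0]
force: [-0.3, 0.4, -1.4]
finger_gap: 0.104
gripper_force: 15.0
theta 90.1 s [-0.0206  0.0009] h [0.0048 0.1734] lat [-0.0835  0.0805] 1287
[0.46158592 0.10501215 0.14609962] [ 0.68389993  0.44097374 -1.60074669] 10.17045043545711
```

View pics/s9bc.png

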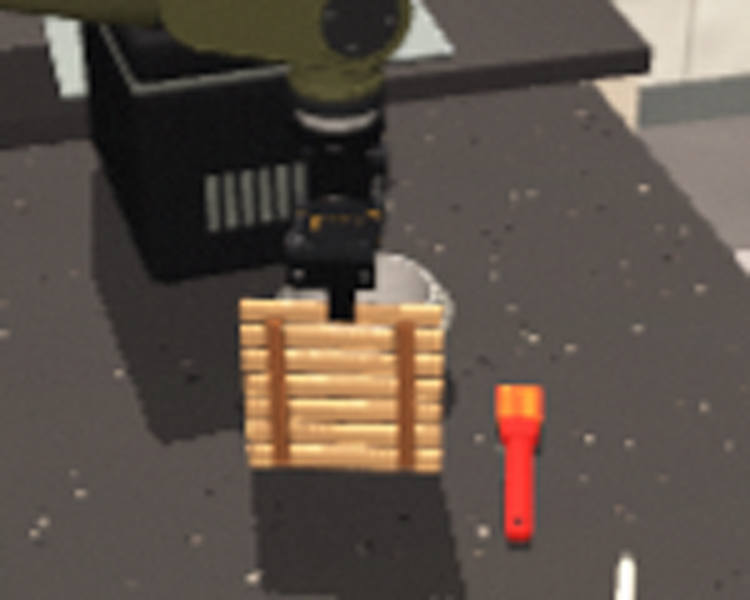

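```bash
python3 - <<'E'
from h import *
im=np.load("pics/s9.npz")["im"]
c0=int(round(proj(state()["tool_pos"])[0]))
for c in range(c0-2,c0+3): print(c,[int(im[r,c].max()) for r in range(172,192)])
u=np.array([.309,.951,0]);T=state()["tool_pos"].copy();T[2]=0
for h in(.145,.15,.155,.16,.165): print(h,proj(T-.017*u+[0,0,h]).round(1),proj(T-.005*u+[0,0,h]).round(1))
print("plate top corner z10",proj(T-.005*u+[0,0,.172]),"foot",proj(T-.005*u+[0,0,.002]))
for c in (c0-8,c0+8): print(c,[int(im[r,c].max()) for r in range(172,220)])
E
```

```text
226 [20, 17, 15, 15, 17, 16, 17, 17, 15, 15, 16, 16, 132, 243, 240, 209, 193, 187, 241, 233]
227 [18, 15, 14, 13, 18, 16, 15, 14, 14, 14, 13, 16, 140, 237, 238, 210, 195, 187, 240, 236]
228 [20, 18, 15, 13, 17, 15, 15, 15, 14, 14, 15, 15, 118, 232, 238, 214, 194, 199, 232, 236]
229 [20, 15, 17, 16, 17, 13, 15, 14, 15, 14, 16, 15, 105, 231, 235, 211, 195, 209, 226, 233]
230 [20, 17, 18, 16, 18, 15, 15, 11, 33, 46, 44, 43, 110, 232, 245, 221, 196, 211, 226, 236]
0.145 [227.9 188.5] [228.1 186.9]
0.15 [227.9 187.5] [228.1 185.9]
0.155 [227.9 186.5] [228.1 184.9]
0.16 [227.8 185.5] [228.1 183.9]
0.165 [227.8 184.5] [228.  182.9]
plate top corner z10 [227.99899375 181.49138343] foot [228.86041436 213.62667059]
220 [17, 16, 43, 33, 19, 37, 129, 147, 238, 229, 200, 193, 182, 239, 229, 198, 193, 181, 239, 228, 200, 194, 140, 250, 233, 197, 194, 168, 250, 225, 192, 204, 195, 218, 200, 195, 178, 250, 233, 198, 194, 101, 51, 53, 55, 55, 54, 54]
236 [187, 189, 191, 193, 194, 191, 190, 195, 195, 220, 204, 199, 195, 202, 250, 227, 200, 194, 177, 242, 223, 200, 218, 216, 235, 215, 200, 169, 229, 232, 213, 199, 135, 249, 231, 202, 195, 175, 241, 223, 199, 178, 97, 54, 55, 54, 52, 55]
```

```bash
python3 -m inch '{"dp":[[0,0,0.1],[0,0,0.2],[0,0,0.3],[0,0,0.35],[0,0,0.35]],"turn":[0,0,0,0,0],"fingers":[-0.9,-0.9,-0.9,-0.9,-0.9]}' 10
python3 -m inch '{"dp":[[0,0,0],[0,0,0],[0,0,0],[0,0,0.3],[0,0,0.6],[0,0,0.9],[0,0,1.2],[0,0,1.35],[0,0,1.35],[0,0,1.35]],"turn":[0,0,0,0,0,0,0,0,0,0],"fingers":[-0.7,-0.68,-0.68,-0.68,-0.68,-0.68,-0.68,-0.68,-0.68,-0.68]}' 4
python3 -m inch '{"dp":[[0,0,0],[0,0,0],[0,0,0],[0,0,0]],"turn":[0,0,0,0],"fingers":[-0.75,-0.8,-0.8,-0.8]}' 4
python3 -c "
from h import *
trivet('s10');s=state();print(s['tool_pos'],s['force'],s['finger_gap']*95)"
```

```text
time: 11.85
tool_pos: [0.4617, 0.1051, 0.1433]
eef_rot: [0.988, -0.157, 0.0, -0.0]
force: [-1.6, -0.2, 2.3]
finger_gap: 0.108
gripper_force: 10.0
time: 12.85
tool_pos: [0.4617, 0.1049, 0.1292]
eef_rot: [0.988, -0.157, 0.0, 0.0]
force: [-0.6, -0.7, -0.6]
finger_gap: 0.161
gripper_force: 0.0
time: 13.25
tool_pos: [0.4617, 0.1049, 0.1293]
eef_rot: [0.988, -0.157, 0.0, -0.0]
force: [0.5, 0.1, 0.9]
finger_gap: 0.102
gripper_force: 4.0
theta 90.2 s [-0.0215  0.0013] h [0.0022 0.1699] lat [-0.0838  0.0808] 1269
[0.46171226 0.10495963 0.12932842] [ 0.39478421  0.04684843 -0.24827466] 9.83568656852924
```

```bash
python3 -m inch '{"dp":[[0,0.6,0],[0,1.2,0],[0,1.8,0.02],[0,2.3,0.04],[0,2.8,0.06],[0,3.5,0.16],[0,4.2,0.3],[0,4.9,0.45],[0,5.5,0.57],[0,5.5,0.57]],"turn":[0,0,0,0,0,0,0,0,0,0],"fingers":[-0.75,-0.75,-0.75,-0.75,-0.75,-0.75,-0.75,-0.75,-0.75,-0.75]}' 3
python3 -c "
from h import *
trivet('s11');s=state();print(s['tool_pos'],s['force'],s['finger_gap']*95)"
```

```text
time: 14.3
tool_pos: [0.4443, 0.0519, 0.1235]
eef_rot: [0.987, -0.158, 0.0, 0.0]
force: [-0.6, -0.2, 2.2]
finger_gap: 0.188
gripper_force: 3.4
theta 110.0 s [-0.0717 -0.0112] h [0.0059 0.1622] lat [-0.0835  0.082 ] 884
[0.44445744 0.05220764 0.12359878] [-0.94017437  0.17323884  2.59698462] 17.8162546225869
```

```bash
python3 -m inch '{"dp":[[0,0.65,0.2],[0,1.3,0.42],[0,1.95,0.67],[0,2.6,0.95],[0,3.2,1.27],[0,3.8,1.6],[0,4.4,1.95],[0,4.9,2.32],[0,4.9,2.32],[0,4.9,2.32]],"turn":[0,0,0,0,0,0,0,0,0,0],"fingers":[-0.7,-0.7,-0.7,-0.7,-0.7,-0.7,-0.7,-0.7,-0.7,-0.7]}' 3
python3 -c "
from h import *
trivet('s12');s=state();print(s['tool_pos'],s['force'],s['finger_gap']*95)"
```

```text
time: 15.35
tool_pos: [0.4292, 0.0057, 0.1003]
eef_rot: [0.988, -0.158, -0.0, 0.0]
force: [-0.7, -3.0, 3.3]
finger_gap: 0.26
gripper_force: 3.7
theta 129.3 s [-0.1215 -0.0143] h [0.0041 0.1369] lat [-0.0828  0.0802] 368
[0.42922372 0.00585283 0.10031563] [ 0.30743822 -2.75992426  4.36025141] 24.736805653100394
```

```bash
python3 -m inch '{"dp":[[0,0.2,-0.1],[0,0.5,0.15],[0,0.8,0.4],[0,1.06,0.6],[0,1.3,0.8],[0,1.55,1.0],[0,1.8,1.2],[0,2.04,1.42],[0,2.04,1.42],[0,2.04,1.42]],"turn":[0,0,0,0,0,0,0,0,0,0],"fingers":[-0.7,-0.7,-0.7,-0.7,-0.7,-0.7,-0.7,-0.7,-0.7,-0.7]}' 4
python3 -c "
from h import *
trivet('s13');s=state();print(s['tool_pos'],s['force'],s['finger_gap']*95)
trivet('t13','top')
look('s13b',130,230,180,305,6)"
```

```text
time: 16.4
tool_pos: [0.4228, -0.0134, 0.0861]
eef_rot: [0.988, -0.158, -0.0, 0.0]
force: [-0.8, -0.8, 0.9]
finger_gap: 0.28
gripper_force: 4.6
theta 142.3 s [-0.1446  0.0238] h [-0.0025  0.1199] lat [-0.1053  0.0813] 159
[ 0.42289152 -0.01336634  0.08611473] [-1.34991936 -1.32993654  1.86123829] 26.946034367569016
theta 139.3 s [-0.1378 -0.0119] h [0.0097 0.1168] lat [-0.0833  0.081 ] 721
```

View pics/s13bc.png

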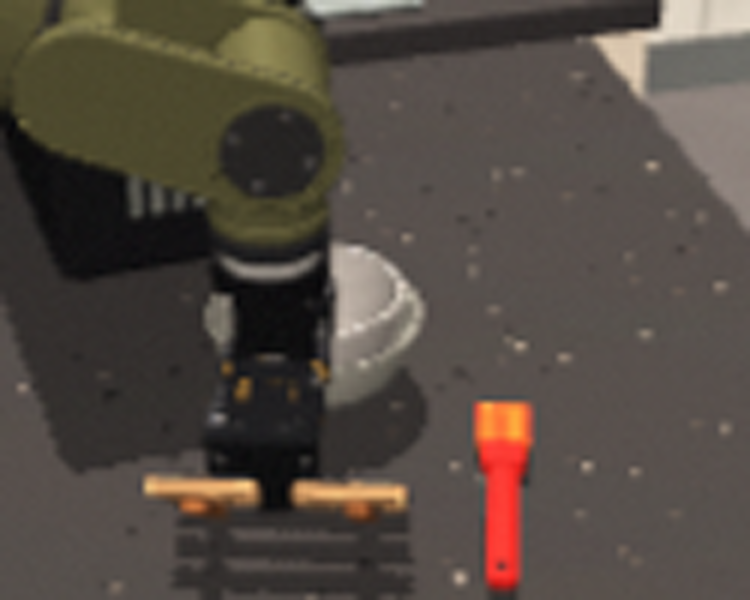

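```bash
python3 -m inch '{"dp":[[0,0,-0.1],[0,0,-0.2],[0,0,-0.3],[0,0,-0.4],[0,0,-0.4],[0,0,-0.4]],"turn":[0,0,0,0,0,0],"fingers":[-0.7,-0.7,-0.7,-0.7,-0.7,-0.7]}' 5
python3 -c "
from h import *
trivet('t14','top');s=state();print(s['tool_pos'],s['force'],s['finger_gap']*95)"
```

```text
time: 17.15
tool_pos: [0.423, -0.0133, 0.0902]
eef_rot: [0.988, -0.157, 0.0, 0.0]
force: [0.3, 0.6, -0.8]
finger_gap: 0.263
gripper_force: 4.7
theta 137.2 s [-0.1375 -0.012 ] h [0.0055 0.1206] lat [-0.0832  0.0816] 734
[ 0.42298272 -0.01334227  0.09013539] [ 0.32579371  0.05905273 -0.62058762] 25.33496901671492
```

```bash
python3 -m inch '{"dp":[[0,0.2,0.16],[0,0.4,0.34],[0,0.65,0.54],[0,0.93,0.77],[0,1.15,0.97],[0,1.35,1.18],[0,1.55,1.38],[0,1.78,1.6],[0,1.78,1.6],[0,1.78,1.6]],"turn":[0,0,0,0,0,0,0,0,0,0],"fingers":[-0.7,-0.7,-0.7,-0.7,-0.7,-0.7,-0.7,-0.7,-0.7,-0.7]}' 5
python3 -c "
from h import *
trivet('t15','top');s=state();print(s['tool_pos'],s['force'],s['finger_gap']*95)"
```

```text
time: 18.2
tool_pos: [0.4173, -0.0303, 0.074]
eef_rot: [0.988, -0.158, -0.0, 0.0]
force: [0.7, 0.4, -0.8]
finger_gap: 0.278
gripper_force: 4.8
theta 146.8 s [-0.1566 -0.0183] h [0.0103 0.1015] lat [-0.0823  0.0802] 557
[ 0.41731414 -0.03025261  0.07404592] [-0.28833686 -0.3851578  -0.13813901] 26.41709047040719
```

```bash
python3 -m inch '{"dp":[[0,0.2,0.23],[0,0.4,0.46],[0,0.6,0.7],[0,0.77,0.92],[0,0.95,1.15],[0,1.12,1.38],[0,1.28,1.63],[0,1.44,1.9],[0,1.44,1.9],[0,1.44,1.9]],"turn":[0,0,0,0,0,0,0,0,0,0],"fingers":[-0.7,-0.7,-0.7,-0.7,-0.7,-0.7,-0.7,-0.7,-0.7,-0.7]}' 5
python3 -c "
from h import *
trivet('t16','top');s=state();print(s['tool_pos'],s['force'],s['finger_gap']*95)"
```

```text
time: 19.25
tool_pos: [0.4128, -0.044, 0.055]
eef_rot: [0.988, -0.157, -0.0, 0.0]
force: [-0.4, 0.2, -0.1]
finger_gap: 0.284
gripper_force: 4.7
theta 156.8 s [-0.1719 -0.0282] h [0.0091 0.0779] lat [-0.0794  0.0798] 459
[ 0.41283563 -0.0440088   0.05509439] [-1.14935407 -1.04395512 -0.57959019] 27.272924042514642
```

```bash
python3 -m inch '{"dp":[[0,0.15,0.25],[0,0.3,0.5],[0,0.44,0.76],[0,0.57,1.02],[0,0.7,1.3],[0,0.82,1.56],[0,0.93,1.84],[0,1.04,2.1],[0,1.04,2.1],[0,1.04,2.1]],"turn":[0,0,0,0,0,0,0,0,0,0],"fingers":[-0.7,-0.7,-0.7,-0.7,-0.7,-0.7,-0.7,-0.7,-0.7,-0.7]}' 6
python3 -c "
from h import *
trivet('t17','top');s=state();print(s['tool_pos'],s['force'],s['finger_gap']*95)"
```

```text
time: 20.3
tool_pos: [0.4096, -0.0538, 0.034]
eef_rot: [0.988, -0.157, -0.0, -0.0]
force: [0.5, -1.4, -0.0]
finger_gap: 0.15
gripper_force: 0.0
theta 178.3 s [-0.1827 -0.0256] h [-0.0004  0.0234] lat [-0.0793  0.0788] 616
[ 0.40974134 -0.0538046   0.03412614] [ 0.26186207 -0.34556437 -0.17788827] 14.658420913750643
```

The trivet has gone over and lies flat. I'll lift clear, move above the pan and check both from the cameras.

```bash
python3 -m inch '{"dp":[[0,0,-1],[0,0,-4],[0,0,-8],[0,0,-13],[0,0,-18],[0,0,-22],[4.3,2,-22],[7,4.5,-22],[10,7.5,-22],[13,10.5,-22]],"turn":[0,0,0,0,0,0,0,0,0,0],"fingers":[-0.6,-0.6,-0.6,-0.6,-0.6,-0.6,-0.6,-0.6,-0.6,-0.6]}' 10
python3 -m inch '{"dp":[[3,3,0],[6,6.3,0],[8.7,9.66,0],[8.7,9.66,0],[8.7,9.66,0],[8.7,9.66,0],[8.7,9.66,0],[8.7,9.66,0],[8.7,9.66,0],[8.7,9.66,0]],"turn":[-0.145,-0.29,-0.435,-0.58,-0.725,-0.87,-1.01,-1.16,-1.3,-1.45],"fingers":[0,0,0,0,0,0,0,0,0,0]}' 10
python3 - <<'E'
from h import *
print(state()["tool_pos"],R.from_quat(state()["eef_rot"]).as_matrix()[:,:2].round(3).tolist(),state()["q"])
im,d=snap("top","t18");P=np.load("pics/t18.npz")["P"]
hsv=cv2.cvtColor(im,cv2.COLOR_RGB2HSV);w=cv2.inRange(hsv,(8,80,110),(25,255,255))>0
m=w&(P[...,1]>-.12)&(P[...,1]<.17)&(P[...,0]>.28)&(P[...,0]<.55)&(P[...,2]<.05)
print("trivet",cv2.minAreaRect(P[m][:,:2].astype(np.float32)),np.percentile(P[m][:,2],[5,50,95]))
mb=cv2.inRange(hsv,(0,150,100),(7,255,255))|cv2.inRange(hsv,(174,150,100),(180,255,255));mb[:160]=0;mb[205:]=0;mb[:,:210]=0;mb[:,285:]=0
B=P[mb>0];print("brush",cv2.minAreaRect(B[:,:2].astype(np.float32)*1000))
im,d=snap("side","s18")
P=np.load("pics/s18.npz")["P"];hsv=cv2.cvtColor(im,cv2.COLOR_RGB2HSV)
g=(P[...,0]>.45)&(P[...,0]<.67)&(P[...,1]<-.2)&(P[...,1]>-.43)&(hsv[...,1]<60)&(hsv[...,2]>120)&(P[...,2]>.05)&(P[...,2]<.22)
k=P[g&(P[...,2]>.155)];print("grip side",len(k),cv2.minAreaRect(k[:,:2].astype(np.float32)*1000),np.median(k,0),np.percentile(k[:,2],95))
for f in("side0",):
  P=np.load("pics/side0.npz")["P"];hsv=cv2.cvtColor(np.load("pics/side0.npz")["im"],cv2.COLOR_RGB2HSV)
  g=(P[...,0]>.45)&(P[...,0]<.67)&(P[...,1]<-.2)&(P[...,1]>-.43)&(hsv[...,1]<60)&(hsv[...,2]>120)
  k=P[g&(P[...,2]>.155)&(P[...,2]<.22)];print("grip side0",len(k),cv2.minAreaRect(k[:,:2].astype(np.float32)*1000),np.median(k,0),np.percentile(k[:,2],95))
big=cv2.cvtColor(im,cv2.COLOR_RGB2BGR)[120:320,150:400];cv2.imwrite("pics/s18c.png",cv2.resize(big,None,fx=3,fy=3,interpolation=cv2.INTER_CUBIC))
E
```

```text
time: 21.35
tool_pos: [0.5014, -0.1954, 0.2554]
eef_rot: [0.988, -0.157, 0.001, 0.0]
force: [0.3, 1.2, -0.5]
finger_gap: 0.198
gripper_force: 0.0
time: 22.35
tool_pos: [0.5533, -0.3129, 0.2551]
eef_rot: [0.842, 0.54, 0.0, 0.0]
force: [0.2, 0.1, -0.5]
finger_gap: 0.499
gripper_force: 0.0
[ 0.55329022 -0.3128625   0.25512412] [[0.418, 0.909], [0.909, -0.418], [-0.0, 0.001]] [-5.99065872e-01  6.38484924e-02  1.62147951e+00  9.75897632e-06
  1.45544218e+00 -1.68124403e-01]
trivet ((0.43143680691719055, 0.013754531741142273), (0.17560717463493347, 0.1722169667482376), 72.69944763183594) [-0.00366068  0.01446532  0.02232957]
brush ((607.7720947265625, 43.64460754394531), (162.46607971191406, 25.046024322509766), 71.18840789794922)
grip side 81 ((549.8001708984375, -321.3533630371094), (119.38750457763672, 10.317774772644043), 68.42523956298828) [ 0.54478704 -0.33023115  0.18033083] 0.1831632553927991
grip side0 81 ((548.1950073242188, -320.8179626464844), (120.43067169189453, 10.39676284790039), 66.53033447265625) [ 0.54562606 -0.32701029  0.18027859] 0.18359439938790456
```

View pics/s18c.png

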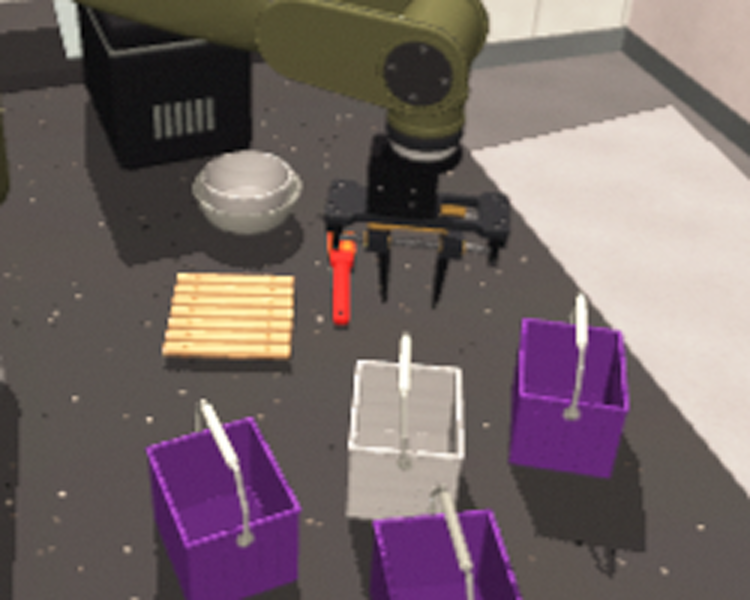

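```bash
python3 - <<'E'
from h import *
T=state()["tool_pos"];y=R.from_quat(state()["eef_rot"]).as_matrix()[:,1]
im=np.load("pics/s18.npz")["im"]
sub=im[190:228,270:305].max(-1)<35
for s in(1,-1):
    for h in(.23,.25,.27,.29):
        q=T+s*y*.027;q[2]=h;print(s,h,proj(q).round(1))
cols=[(270+c,190+np.where(sub[:,c])[0].max()) for c in range(35) if sub[:,c].any()];print([(int(a),int(b)) for a,b in cols])
E
```

```text
1 0.23 [293.9 230. ]
1 0.25 [294.4 225.2]
1 0.27 [294.9 220.4]
1 0.29 [295.4 215.4]
-1 0.23 [277.2 228.2]
-1 0.25 [277.5 223.4]
-1 0.27 [277.9 218.6]
-1 0.29 [278.3 213.6]
[(272, 193), (273, 202), (274, 202), (275, 203), (276, 205), (277, 217), (278, 219), (279, 207), (280, 193), (281, 193), (282, 194), (283, 194), (284, 193), (285, 194), (286, 194), (287, 193), (288, 194), (289, 194), (290, 193), (291, 194), (292, 192), (293, 195), (294, 193), (295, 219), (296, 217), (297, 213), (298, 209), (299, 204), (300, 205), (301, 205), (302, 205), (303, 203), (304, 196)]
```

```bash
python3 -m inch '{"dp":[[0.25,0,0],[0.25,0,3],[0.25,0,6],[0.25,0,8.5],[0.25,0,10.5],[0.25,0,11.5],[0.25,0,11.5],[0.25,0,11.5]],"turn":[-0.04,-0.04,-0.04,-0.04,-0.04,-0.04,-0.04,-0.04],"fingers":[-0.2,-0.2,-0.2,-0.2,-0.2,-0.2,-0.2,-0.2]}' 25
python3 -m inch '{"dp":[[0,0,0],[0,0,0],[0,0,0],[0,0,0],[0,0,0],[0,0,0],[0,0,0],[0,0,0]],"turn":[0,0,0,0,0,0,0,0],"fingers":[-0.4,-0.5,-0.6,-0.7,-0.8,-0.95,-0.95,-0.95]}' 25
python3 - <<'E'
from h import *
look("s19",200,300,220,345,6)
E
```

```text
time: 23.25
tool_pos: [0.5549, -0.311, 0.1403]
eef_rot: [0.833, 0.553, 0.0, 0.001]
force: [-0.4, -0.9, 0.5]
finger_gap: 0.402
gripper_force: 0.0
time: 24.05
tool_pos: [0.5544, -0.3107, 0.1393]
eef_rot: [0.833, 0.554, 0.0, 0.0]
force: [-0.6, 0.3, 1.3]
finger_gap: 0.108
gripper_force: 25.0
```

View pics/s19c.png

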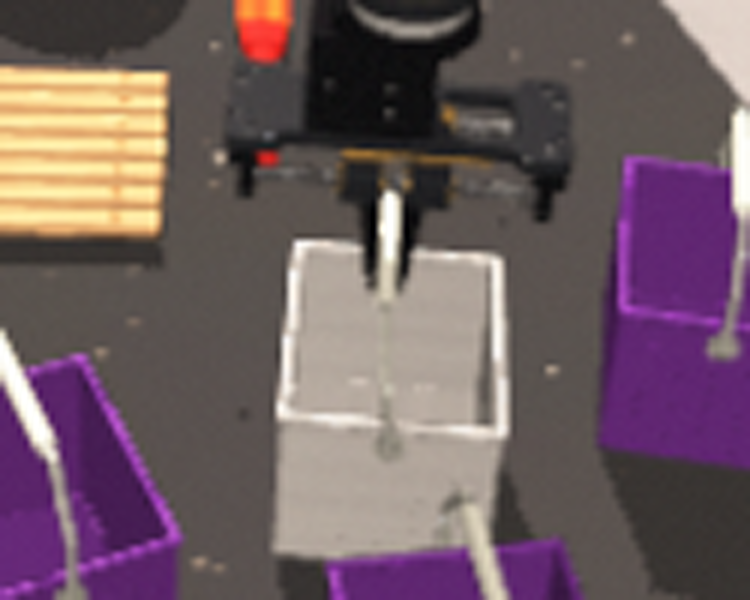

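```bash
python3 -m inch '{"dp":[[0,0,-0.3],[0,0,-1],[0,0,-2],[0,0,-3.2],[0,0,-4.4],[0,0,-5.6],[0,0,-6.6],[0,0,-7.4],[0,0,-7.8],[0,0,-8]],"turn":[0,0,0,0,0,0,0,0,0,0],"fingers":[-0.95,-0.95,-0.95,-0.95,-0.95,-0.95,-0.95,-0.95,-0.95,-0.95]}' 30
python3 -m inch '{"dp":[[0.3,-0.3,0],[0.9,-0.85,0],[1.8,-1.7,0],[3,-2.85,0],[4.4,-4.2,0],[5.9,-5.6,0],[7.4,-7,0],[8.9,-8.5,0],[10.4,-9.9,0],[11.9,-11.3,0]],"turn":[0,0,0,0,0,0,0,0,0,0],"fingers":[-0.95,-0.95,-0.95,-0.95,-0.95,-0.95,-0.95,-0.95,-0.95,-0.95]}' 30
python3 -m inch '{"dp":[[1.5,-1.4,0],[3,-2.85,0],[4.5,-4.3,0],[6,-5.7,0],[7.5,-7.1,0],[9,-8.6,0],[10.3,-9.8,0],[11.4,-10.8,0],[12.3,-11.7,0],[12.9,-12.2,0]],"turn":[0,0,0,0,0,0,0,0,0,0],"fingers":[-0.95,-0.95,-0.95,-0.95,-0.95,-0.95,-0.95,-0.95,-0.95,-0.95]}' 30
python3 -m inch '{"dp":[[0.2,-0.2,0],[0.35,-0.35,0],[0.35,-0.35,0],[0.35,-0.35,0],[0.35,-0.35,0],[0.35,-0.35,0],[0.35,-0.35,0],[0.35,-0.35,0],[0.35,-0.35,0],[0.35,-0.35,0]],"turn":[0,0,0,0,0,0,0,0,0,0],"fingers":[-0.95,-0.95,-0.95,-0.95,-0.95,-0.95,-0.95,-0.95,-0.95,-0.95]}' 30
python3 - <<'E'
from h import *
T=state()["tool_pos"]
for n,c in(("side","s20"),("top","t20")):
    im,d=snap(n,c);P=np.load(f"pics/{c}.npz")["P"];hsv=cv2.cvtColor(im,cv2.COLOR_RGB2HSV)
    g=(np.hypot(P[...,0]-T[0],P[...,1]-T[1])<.12)&(hsv[...,1]<50)&(hsv[...,2]>110)&(P[...,2]>.06)&(P[...,2]<.24)
    B=P[g];print(n,len(B),"z",np.percentile(B[:,2],[1,10,50,90,99]).round(3))
    r=B[(B[:,2]>.175)&(B[:,2]<.215)];print("rim",len(r),cv2.minAreaRect(r[:,:2].astype(np.float32)*1000),np.median(r[:,2]))
a=cv2.imread("pics/s20.png")[130:250,160:310];cv2.imwrite("pics/s20c.png",cv2.resize(a,None,fx=5,fy=5,interpolation=cv2.INTER_CUBIC))
print(T,state()["force"])
E
```

```text
time: 25.1
tool_pos: [0.5544, -0.3107, 0.2195]
eef_rot: [0.833, 0.554, 0.0, 0.0]
force: [-0.2, -0.5, -3.3]
finger_gap: 0.102
gripper_force: 30.0
time: 26.1
tool_pos: [0.495, -0.1552, 0.2189]
eef_rot: [0.832, 0.554, 0.0, -0.0]
force: [-0.2, 0.3, -3.9]
finger_gap: 0.108
gripper_force: 30.0
time: 27.1
tool_pos: [0.4328, 0.0101, 0.2191]
eef_rot: [0.832, 0.554, 0.0, 0.0]
force: [-0.1, 0.3, -3.7]
finger_gap: 0.11
gripper_force: 30.0
time: 28.1
tool_pos: [0.4316, 0.0136, 0.2191]
eef_rot: [0.833, 0.554, 0.0, 0.0]
force: [-0.9, -0.5, -3.3]
finger_gap: 0.109
gripper_force: 30.0
side 1317 z [0.085 0.101 0.15  0.193 0.222]
rim 340 ((436.2903747558594, 9.850898742675781), (157.1744842529297, 123.8146743774414), 67.76913452148438) 0.18843110441148642
top 248 z [0.077 0.08  0.145 0.194 0.197]
rim 103 ((437.02508544921875, 9.140380859375), (144.8318328857422, 123.67877197265625), 67.13362121582031) 0.19209975668429413
[0.4315879  0.01355372 0.21907851] [-0.04346486 -0.22368757 -4.47087039]
```

View pics/s20c.png

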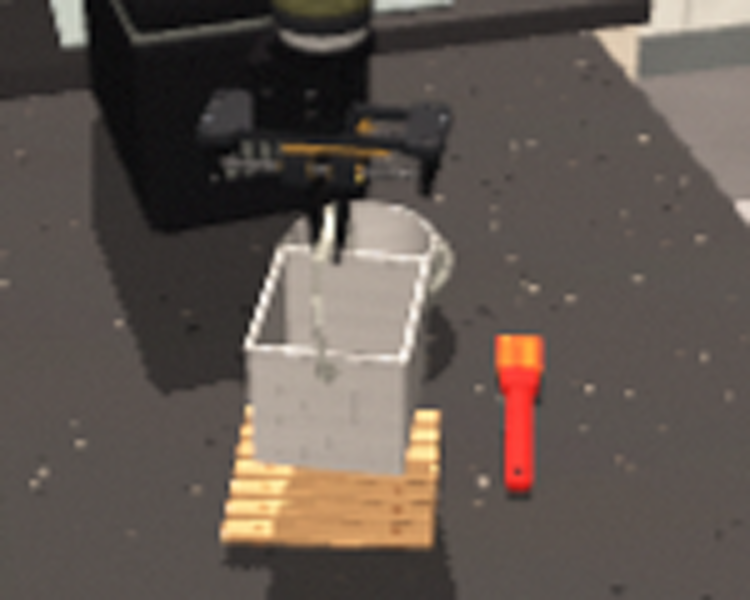

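```bash
python3 -m inch '{"dp":[[0.1,-0.2,0.3],[0.2,-0.4,1],[0.2,-0.63,1.9],[0.2,-0.63,2.8],[0.2,-0.63,3.6],[0.2,-0.63,4.3],[0.2,-0.63,4.8],[0.2,-0.63,5.1],[0.2,-0.63,5.3],[0.2,-0.63,5.4]],"turn":[0,0,0,0,0,0,0,0,0,0],"fingers":[-0.95,-0.95,-0.95,-0.95,-0.95,-0.95,-0.95,-0.95,-0.95,-0.95]}' 30
python3 -m inch '{"dp":[[0,0,0.1],[0,0,0.2],[0,0,0.3],[0,0,0.4],[0,0,0.5],[0,0,0.55],[0,0,0.6],[0,0,0.6],[0,0,0.6],[0,0,0.6]],"turn":[0,0,0,0,0,0,0,0,0,0],"fingers":[-0.95,-0.95,-0.95,-0.95,-0.95,-0.95,-0.95,-0.95,-0.95,-0.95]}' 30
```

```text
time: 29.2
tool_pos: [0.4267, 0.0178, 0.1651]
eef_rot: [0.833, 0.554, 0.0, 0.0]
force: [0.5, 0.1, -3.6]
finger_gap: 0.103
gripper_force: 30.0
time: 30.2
tool_pos: [0.4267, 0.0179, 0.1594]
eef_rot: [0.833, 0.554, 0.0, -0.0]
force: [0.1, 1.7, -0.5]
finger_gap: 0.106
gripper_force: 30.0
```

```bash
cat > chk.py <<'E'
from h import *
import sys
def chk(tag):
    for n in("side","top"):
        im,d=snap(n,n[0]+tag);P=np.load(f"pics/{n[0]+tag}.npz")["P"];hsv=cv2.cvtColor(im,cv2.COLOR_RGB2HSV)
        D=np.hypot(P[...,0]-.4314,P[...,1]-.0138)
        g=(D<.12)&(hsv[...,1]<50)&(hsv[...,2]>110)&(P[...,2]>.125)&(P[...,2]<.145);r=P[g]
        A=np.c_[r[:,:2]-.0,np.ones(len(r))];co=np.linalg.lstsq(A,r[:,2],rcond=None)[0]
        print(n,"rim",len(r),cv2.minAreaRect(r[:,:2].astype(np.float32)*1000),np.median(r[:,2]),"slope",co[:2].round(3))
        w=cv2.inRange(hsv,(8,80,110),(25,255,255))>0;m=w&(D<.14)&(P[...,2]<.04)
        print("trivet",cv2.minAreaRect(P[m][:,:2].astype(np.float32)*1000),np.percentile(P[m][:,2],[5,50,95]).round(3))
chk(sys.argv[1]);s=state();print(s["tool_pos"],s["force"],s["finger_gap"])
E
python3 chk.py 21
```

```text
side rim 203 ((428.4136962890625, 11.550102233886719), (156.38540649414062, 124.81586456298828), 67.37371826171875) 0.1332768664777877 slope [ 0.008 -0.003]
trivet ((428.797119140625, 16.664764404296875), (181.4987030029297, 175.2910614013672), 73.98395538330078) [0.    0.019 0.024]
top rim 86 ((431.6039733886719, 14.416587829589844), (143.4720916748047, 123.93270874023438), 67.17548370361328) 0.13324227420326373 slope [0.    0.008]
trivet ((431.4434814453125, 11.911003112792969), (170.1157684326172, 168.87228393554688), 72.67649841308594) [-0.002  0.018  0.022]
[0.42668195 0.01793526 0.15937748] [-1.88506923  2.19682923 -1.10492942] 0.10143873482622347
```

```bash
python3 -m inch '{"dp":[[0,0,0.05],[0,0,0.1],[0,0,0.1],[0,0,0.1],[0,0,0.1],[0,0,0.1],[0,0,0.1],[0,0,0.1],[0,0,0.1],[0,0,0.1]],"turn":[0,0,0,0,0,0,0,0,0,0],"fingers":[-0.95,-0.95,-0.95,-0.7,-0.5,-0.4,-0.3,-0.2,-0.2,-0.2]}' 10
python3 -m inch '{"dp":[[0,0,-0.5],[0,0,-1.5],[0,0,-3],[0,0,-5],[0,0,-8],[0,0,-11],[0,0,-13],[0,0,-14],[0,0,-14],[0,0,-14]],"turn":[0,0,0,0,0,0,0,0,0,0],"fingers":[-0.2,-0.2,-0.2,-0.2,-0.2,-0.2,-0.2,-0.2,-0.2,-0.2]}' 10
python3 chk.py 22
python3 - <<'E'
from h import *
a=cv2.imread("pics/s22.png")[100:280,130:370];cv2.imwrite("pics/s22c.png",cv2.resize(a,None,fx=3,fy=3))
E
```

```text
time: 31.3
tool_pos: [0.4265, 0.0178, 0.158]
eef_rot: [0.833, 0.554, -0.0, -0.0]
force: [-1.2, 0.1, -0.2]
finger_gap: 0.399
gripper_force: 0.0
time: 32.3
tool_pos: [0.4263, 0.0178, 0.2975]
eef_rot: [0.833, 0.554, -0.0, -0.0]
force: [-0.3, 1.0, -0.7]
finger_gap: 0.402
gripper_force: 0.0
side rim 207 ((429.17291259765625, 12.259513854980469), (159.61314392089844, 125.21611022949219), 67.81212615966797) 0.13297221230609668 slope [ 0.002 -0.001]
trivet ((430.6885681152344, 18.87537384033203), (183.583251953125, 173.9602508544922), 72.63493347167969) [-0.     0.019  0.023]
top rim 59 ((494.8795471191406, 12.487327575683594), (105.54840850830078, 33.55797576904297), 85.5462646484375) 0.13301195978145386 slope [ 0.032 -0.005]
trivet ((452.134033203125, -40.41716003417969), (221.39877319335938, 115.09823608398438), 21.95354461669922) [-0.001  0.018  0.023]
[0.42588831 0.01787785 0.29650286] [ 0.47532357 -0.14612504 -0.06034102] 0.39542686819615713
```

View pics/s22c.png

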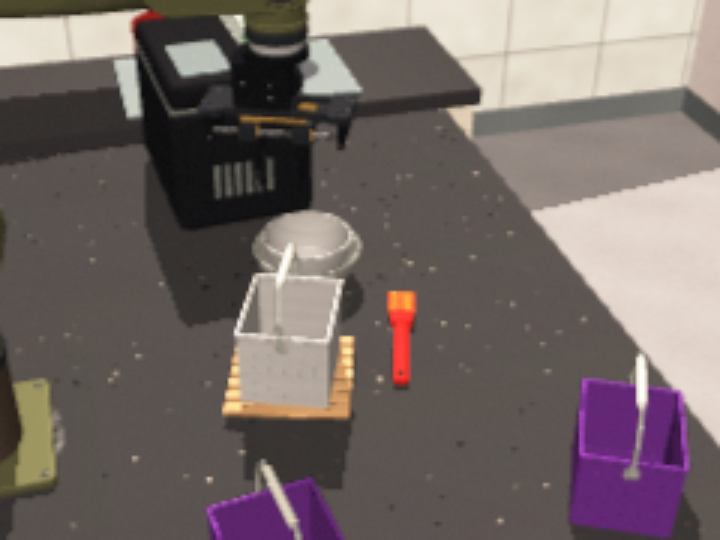

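The pan at crop (288,340) stands upright in the middle of the flat trivet. The gripper is clear, and the bowls and brush look undisturbed.

```bash
python3 -c "
from station import *
print(job_done())"
```

```text
the job is handed in; nothing more can be done
None
```

I handed the job in at about 32 s with the trivet flat on its rails and the pan upright within about 3 mm of its middle, but the trivet slipped from the grip for its last few centimetres; I had no reading of its speed then, and the judge gave no verdict.

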